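Load the service carrier and lift it level

TASK

Stack the medium case squarely on the large case already lying in the carrier, then the small case squarely on the medium one, each centred with its long sides parallel to those of the case below. Then lift the whole carrier by its bar handle, with the pile and the tin riding in it, about 10 cm off the worktop, and finish while still holding it there, level and steady. Do not tip the carrier on the way, and leave the bottle, valve and gauge alone.

Things in the scene. Friction and masses are not known exactly. Their poses are not given: they have to be found in the camera images.
- carrier: Loose grey tray, 0.38 kg (loaded up to 1 kg), 180 (x) by 300 mm (y), floor 5 mm thick, rim 20 mm high, 5 mm thick; a bar handle runs along x over its middle between two end posts (10 by 30 mm, at x = +-85 mm, 152 mm high). One half (+y or -y of the bar) holds the large case, the other the tin. Origin: centre of underside; z up.
- handle (a point): Middle of the carrier's wooden bar handle, 137 mm above the carrier's underside. The bar is flat-sided: 18 mm thick (carrier's y), 30 mm tall (122 to 152 mm above the underside), 160 mm long (carrier's x). Free space under it. Axes as the carrier's.
- case_large: Large flat closed blue plastic case, 110 x 64 x 26 mm (x, y, z), about 0.10 kg, lying loose on the carrier's floor in one half, its centre about 80 mm from the bar, long side roughly across the bar. Flat top and bottom. Origin: centre of its underside.
- case_medium: Medium flat closed blue plastic case, 96 x 56 x 22 mm (x, y, z), about 0.08 kg, lying loose on the worktop to one side of the carrier. Flat top and bottom. Origin: centre of its underside.
- case_small: Small flat closed blue plastic case, 76 x 44 x 20 mm (x, y, z), about 0.05 kg, lying loose on the worktop on the other side of the carrier. Flat top and bottom. Origin: centre of its underside.
- tin: Closed steel tin with paper band, 68 mm across, 60 mm high, about 0.20 kg, standing loose in the other half of the carrier, its centre about 80 mm from the bar; it stays there. Origin: centre of its underside.
- bottle: Bystander: white bottle, 64 mm across, 170 mm high, standing beyond the carrier. Origin: centre of its underside.
- valve: Bystander: brass ball valve with red lever, about 95 mm long, 50 mm high, lying on the robot's side of the carrier, to the left. Origin: under its middle.
- gauge: Bystander: round dark pressure gauge, 64 mm across, 24 mm thick, its brass stem sticking out 26 mm at its -x side, lying face up beyond the carrier. Origin: centre of its underside.

How it is judged:
On the way, in this order (a step that is already met when the one before it is completed fails the run):
1. the medium case lies squarely on the large one, let go, the carrier still on the worktop (horizontal distance between case_medium and case_large below 0.01 m and angle between the x axis of case_medium and the x axis of case_large, either way round below 0.15 rad and z of case_medium in the frame of case_large between 0.022 and 0.03 m and contact force between the fingers and case_medium below 0.2 N and height (world z) of carrier below 0.006 m), for 0.2 s.
2. the small case lies squarely on the medium one, let go, the carrier still on the worktop (horizontal distance between case_medium and case_large below 0.012 m and angle between the x axis of case_medium and the x axis of case_large, either way round below 0.18 rad and z of case_medium in the frame of case_large between 0.022 and 0.03 m and horizontal distance between case_small and case_medium below 0.01 m and angle between the x axis of case_small and the x axis of case_medium, either way round below 0.15 rad and z of case_small in the frame of case_medium between 0.018 and 0.026 m and contact force between the fingers and case_small below 0.2 N and height (world z) of carrier below 0.006 m), for 0.2 s.
At the end, for the whole second after the job is handed in: Carrier hangs from the fingers 60 to 150 mm up, touching no bystander, tilt under 0.08 rad, slower than 20 mm/s and 0.1 rad/s; large case and upright tin on its floor; medium on large, small on medium, within 12 mm and 0.18 rad (10 mm, 0.15 rad when laid), not touched by the fingers (height (world z) of carrier between 0.06 and 0.15 m and angle between carrier's own z axis and vertical below 0.08 rad and linear speed of carrier below 0.02 m/s and angular speed of carrier below 0.1 rad/s and contact force between the fingers and carrier above 3 N and contact force between carrier and bottle below 0.1 N and contact force between carrier and valve below 0.1 N and contact force between carrier and gauge below 0.1 N and z of case_large in the frame of carrier between 0 and 0.01 m and horizontal distance between each of case_large, tin and carrier below 0.14 m and z of tin in the frame of carrier between 0 and 0.01 m and angle between tin's own z axis and vertical below 0.12 rad and horizontal distance between case_medium and case_large below 0.012 m and angle between the x axis of case_medium and the x axis of case_large, either way round below 0.18 rad and z of case_medium in the frame of case_large between 0.022 and 0.03 m and horizontal distance between case_small and case_medium below 0.012 m and angle between the x axis of case_small and the x axis of case_medium, either way round below 0.18 rad and z of case_small in the frame of case_medium between 0.018 and 0.026 m and contact force between the fingers and case_large below 0.2 N and contact force between the fingers and case_medium below 0.2 N and contact force between the fingers and case_small below 0.2 N and contact force between the fingers and tin below 0.2 N); the arm keeps its last pose, push and grip.
It fails at once if the carrier is tipped by more than 0.2 rad (angle between carrier's own z axis and vertical above 0.2 rad).
It fails at once if the bottle is pushed away by more than 20 mm or tipped (distance of bottle from where it was at the start of the episode above 0.02 m or angle between bottle's own z axis and vertical above 0.3 rad).
It fails at once if the valve is pushed away by more than 20 mm or tipped (distance of valve from where it was at the start of the episode above 0.02 m or angle between valve's own z axis and vertical above 0.3 rad).
It fails at once if the gauge is pushed away by more than 20 mm or tipped (distance of gauge from where it was at the start of the episode above 0.02 m or angle between gauge's own z axis and vertical above 0.3 rad).
It also fails if it takes over 70 s, if anything falls off the work surface, if the arm or the gripper's body presses on something with over 40 N, if the wrist force passes 120 N, or if a joint passes its speed limit or range.

ROBOT

A 6-joint arm with a two-finger parallel gripper is mounted at the origin on the work surface. World frame = base frame: x ahead of the robot, y to its left, z up, the work surface at z = 0. Lengths are in m, angles in rad, forces in N, time in s.
With the tool pointing down it reaches from about 0.2 to 0.875 m from the base axis. Payload 3.4 kg.
Tool frame: the origin (TCP) lies between the finger pads; the fingertips stand 19 mm ahead of it and the grasp point (between the pads) is the TCP; z points along the fingers, y is the line along which they close (so a half turn about z gives the same grasp; the last joint's range is limited). The gripper opens to 94 mm and grips with 3 to 60 N. Pads are 16 mm wide; open, the fingers measure 119 mm over their backs; the gripper's body (75 mm by 177 mm) begins 78 mm behind the grasp point.
Start: joints at [0.988, 0.276, 1.505, -0, 1.361, -0.121], TCP at [0.256, 0.515, 0.224] pointing down, gripper open.
Joint ranges: [-2.89, 2.89], [-0.75, 2.08], [0.22, 2.7], [-1.18, 4.32], [0.11, 2.71], [-2.7, 2.7]. Speed limits (rad/s): [2.57, 2.57, 3.14, 3.14, 3.14, 3.14].

INTERFACE

Orientations are given as a unit quaternion [w, x, y, z].
In Python, from rig import arm, viewer, workorder gives the robot as it stands. The module is installed in compiled form; this text tells all that it offers.
- The arm moves only by the tool step_arm, never from a script. Its argument "motion" is a list of rows, each a list of 3 entries, a list of its own where there are three numbers: the shift along the tool's x, y, z as a fraction of full scale, then the turn about the tool's z as a fraction of full scale, then the closure, from 0 (fully open) to 1 (shut). In form: [[[tx, ty, tz], roll, grip], ...]. A call has 1 to 10 rows; each row shifts and turns the commanded pose from where the row before left it, along the tool's axes as they then stand; what a row does not reach is not made up. Full scale, the value 1, is 40 mm for a shift and 4 degrees for a turn. A row lasts 1/12 s, in which the tool goes at most 41.7 mm and 7.16 degrees, less where a joint would pass 70% of its speed; a pose out of reach is approached as far as the arm can. A call with a number of a shift or a turn outside -1 to 1 is refused whole. A call with a gripper value outside its range is refused whole. The fingers move at their own pace and stop on an object; "force" is the grip in N (left out, the last holds). Time passes only in rows, so rows that do not move let the fingers close. It gives the time, the measured TCP pose, the force, the opening and the grip force at its end, in the units of the state.
- arm.get_state(): the state, without advancing time (a new reading comes with each control period).
- viewer.snapshot(name): name is "scene" or "top" or "wrist"; returns the picture (384x512x3 uint8, red, green, blue); there is no depth.
- viewer.calibration(name): a dict with "vertical_fov" (degrees; the focal length in pixels is half the picture's height over the tangent of half this angle, whatever the lens; pixels are square), "cx", "cy" (the principal point, pixels), "T" (4x4, takes a point from camera to world coordinates); the wrist camera has in their place "hand_eye" (4x4, takes a point from camera to tool coordinates, whose origin is the TCP and whose axes are the flange's). Camera axes: x right, y up, looking along -z (the intrinsics and any distortion apply to the point x, -y, -z); pixel columns grow to the right and rows downward; lengths in m; the calibration is good to about 2 mm. A picture is of the moment at which its call begins: read the wrist's pose just before it. calibration takes no time and is no camera call.
- workorder.sign_off(): hands the job in; it is judged then, once.
The state is a dict: "clock": time; "joints": joint angles; "joint_vel": joint speeds; "joint_efforts": joint torques, N m; "eef_pos": TCP position; "eef_rot": TCP orientation; "force": force on the tool from outside, world axes, zero at the start; "moment": the same for the moment, N m; "opening": opening from 0.0 (shut) to 1.0 (fully open); "grasp_force": force on a finger pad.
Only numpy, scipy, OpenCV 4.12 (cv2) and the standard library are available. Lean on these libraries where they do the work, as an engineer would, in place of code of your own. Each camera call takes 0.05 s, during which the arm holds its last target. There are 200 camera calls.

## Working session

There is one attempt and no reset: what is moved stays moved. The work goes in short steps, Python scripts to look and compute and a tool call to move; the robot and the scene stay as the last step left them, time stands still between calls to the robot, and variables do not carry over. Pictures are saved under pics/ and viewed, at most 10 in all, crops included, and the job is handed in when it is done.

Besides the shell and the picture viewer there is one more tool, called after ">>>" as a command line: name --argument value ..., lists and objects as JSON in quotes. step_arm: Moves the arm, as the interface text tells. Shift numbers are shares of 40 mm and turn numbers shares of 4 degrees, none past 1 either way. Its arguments: {"type":"object","properties":{"motion":{"type":"array"},"force":{"type":"number"}},"required":["motion"]}

```bash
mkdir -p pics
cat > h.py <<'E'
import numpy as np,cv2
from rig import arm,viewer,workorder
from scipy.spatial.transform import Rotation as R
def cam(n,s=None):
    c=viewer.calibration(n)
    f=192/np.tan(np.radians(c['vertical_fov'])/2)
    if 'T' in c: T=np.array(c['T'])
    else:
        q=s['eef_rot'];W=np.eye(4);W[:3,:3]=R.from_quat([q[1],q[2],q[3],q[0]]).as_matrix();W[:3,3]=s['eef_pos'];T=W@np.array(c['hand_eye'])
    return f,c['cx'],c['cy'],T
def ray(C,uv):
    f,cx,cy,T=C;uv=np.atleast_2d(np.array(uv,float))
    d=np.c_[(uv[:,0]-cx)/f,-(uv[:,1]-cy)/f,-np.ones(len(uv))]@T[:3,:3].T
    return T[:3,3],d
def onz(C,uv,z):
    o,d=ray(C,uv);return o+d*((z-o[2])/d[:,2])[:,None]
def proj(C,P):
    f,cx,cy,T=C;p=(np.atleast_2d(P)-T[:3,3])@T[:3,:3]
    return np.c_[cx-f*p[:,0]/p[:,2],cy+f*p[:,1]/p[:,2]]
E
python3 - <<'E'
from h import *
for n in("scene","top","wrist"):
    s=arm.get_state();im=viewer.snapshot(n);c=viewer.calibration(n);print(n,{k:np.round(v,4) if not isinstance(v,(str,dict)) else v for k,v in c.items()})
    np.save(f'pics/{n}0.npy',im);cv2.imwrite(f'pics/{n}0.png',im[...,::-1])
print(s)
a=[cv2.imread(f'pics/{n}0.png') for n in("scene","top")]
cv2.imwrite('pics/a.png',cv2.resize(np.hstack(a),(800,300)))
E
```

```text
scene {'vertical_fov': np.float64(52.1615), 'cx': np.float64(251.9207), 'cy': np.float64(184.4457), 'T': array([[-0.5555, -0.6762,  0.4838,  1.1194],
       [ 0.8315, -0.4564,  0.3168,  0.3816],
       [ 0.0066,  0.5783,  0.8158,  1.0562],
       [ 0.    ,  0.    ,  0.    ,  1.    ]])}
top {'vertical_fov': np.float64(48.7246), 'cx': np.float64(249.9366), 'cy': np.float64(193.0758), 'T': array([[ 0.0652,  0.9739, -0.2175,  0.3042],
       [-0.9978,  0.0651, -0.0077,  0.0114],
       [ 0.0067,  0.2176,  0.976 ,  1.2335],
       [ 0.    ,  0.    ,  0.    ,  1.    ]])}
wrist {'vertical_fov': np.float64(59.9683), 'cx': np.float64(254.5817), 'cy': np.float64(195.1783), 'hand_eye': array([[-4.000e-04,  9.716e-01,  2.365e-01,  6.820e-02],
       [ 1.000e+00,  4.000e-04,  1.000e-04, -1.800e-03],
       [-0.000e+00,  2.365e-01, -9.716e-01, -1.600e-01],
       [ 0.000e+00,  0.000e+00,  0.000e+00,  1.000e+00]])}
{'clock': 0.1, 'joints': array([ 9.87970663e-01,  2.76514107e-01,  1.50599237e+00, -1.54853509e-05,
        1.36070414e+00, -1.21003794e-01]), 'joint_vel': array([-0.00087293, -0.00276842, -0.00248732,  0.00023949,  0.00126429,
       -0.00091454]), 'joint_efforts': array([ 3.24643486e-03, -4.05453014e+01, -2.37782443e+01,  7.05579878e-02,
        2.99113593e-02, -2.08798747e-05]), 'eef_pos': array([0.25595534, 0.51435647, 0.22370693]), 'eef_rot': array([-2.71745584e-04,  2.28862723e-01,  9.73458371e-01, -7.62012777e-04]), 'force': array([-0.5486151 , -0.81453723, -0.27230871]), 'moment': array([-0.01867219,  0.01076184,  0.02465583]), 'grasp_force': 0.0, 'opening': 0.9985442277489807}
```

View pics/top0.png

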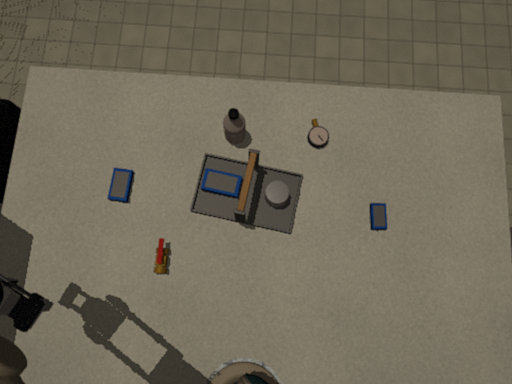

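View pics/scene0.png

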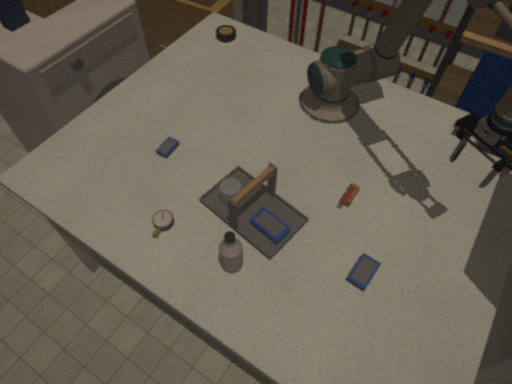

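The top view shows the medium case at (121,185), the large one at (222,182), the bar at about (247,185), the tin at (277,193) and the small case at (378,216). In the scene view the medium case is at (363,271), the large at (270,225), the small at (168,147) and the bar at (255,190).

```bash
cat >> h.py <<'E'
def blues(im,amin=60):
    h=cv2.cvtColor(np.ascontiguousarray(im),cv2.COLOR_RGB2HSV)
    m=cv2.inRange(h,(105,110,30),(130,255,255))
    m=cv2.morphologyEx(m,cv2.MORPH_CLOSE,np.ones((3,3)))
    cs,_=cv2.findContours(m,cv2.RETR_EXTERNAL,cv2.CHAIN_APPROX_NONE)
    return [c[:,0,:].astype(float) for c in cs if cv2.contourArea(c)>amin]
def brown(im,amin=60):
    h=cv2.cvtColor(np.ascontiguousarray(im),cv2.COLOR_RGB2HSV)
    m=cv2.inRange(h,(8,90,50),(22,255,255))
    cs,_=cv2.findContours(m,cv2.RETR_EXTERNAL,cv2.CHAIN_APPROX_NONE)
    return [c[:,0,:].astype(float) for c in cs if cv2.contourArea(c)>amin]
def rect(C,c,z):
    p=onz(C,c,z)[:,:2].astype(np.float32)
    r=cv2.minAreaRect(p);(w,h)=r[1];a=r[2]
    if w<h:w,h,a=h,w,a+90
    return np.round(r[0],4),round(w,4),round(h,4),round((a+90)%180-90,1)
def tri(C1,u1,C2,u2):
    o1,d1=ray(C1,u1);o2,d2=ray(C2,u2);d1=d1[0];d2=d2[0]
    t=np.linalg.lstsq(np.c_[d1,-d2],o2-o1,rcond=None)[0]
    a=o1+d1*t[0];b=o2+d2*t[1];return (a+b)/2,np.linalg.norm(a-b)
E
python3 - <<'E'
from h import *
for n in("top","scene"):
    im=np.load(f'pics/{n}0.npy');C=cam(n)
    for c in blues(im,40): print(n,'blue',np.round(c.mean(0)),rect(C,c,.022))
    for c in brown(im,40): print(n,'brown',np.round(c.mean(0)),rect(C,c,.152), np.round(cv2.boxPoints(cv2.minAreaRect(c.astype(np.float32)))).tolist())
Ct,Cs=cam('top'),cam('scene')
for nm,a,b in(('med',(121,185),(364,271)),('lar',(222,182),(270,225)),('sma',(378,216),(168,147))): print(nm,tri(Ct,a,Cs,b))
E
```

```text
top blue [378. 216.] (array([ 0.5313, -0.3542]), 0.0706, 0.0443, 3.5)
top blue [221. 182.] (array([0.6008, 0.1075]), 0.1114, 0.0664, 80.6)
top blue [120. 184.] (array([0.575, 0.402]), 0.0957, 0.0578, -4.0)
top brown [160. 264.] (array([0.3479, 0.2332]), 0.0447, 0.0306, 3.8) [[154.0, 255.0], [166.0, 255.0], [166.0, 273.0], [154.0, 273.0]]
top brown [246. 181.] (array([0.5781, 0.0312]), 0.1604, 0.0199, -9.4) [[236.0, 209.0], [250.0, 151.0], [257.0, 153.0], [243.0, 211.0]]
scene blue [270. 224.] (array([0.5975, 0.1051]), 0.1091, 0.0649, 80.1)
scene blue [486.  84.] (array([-0.4351,  0.4876]), 0.4142, 0.1446, -0.4)
scene brown [350. 193.] (array([0.4576, 0.274 ]), 0.0782, 0.027, -0.5) [[339.0, 201.0], [352.0, 182.0], [360.0, 187.0], [348.0, 206.0]]
scene brown [253. 185.] (array([0.5786, 0.0352]), 0.1588, 0.0288, -8.3) [[231.0, 198.0], [269.0, 165.0], [275.0, 171.0], [238.0, 205.0]]
scene brown [451.  84.] (array([-0.1638,  0.3651]), 0.215, 0.0833, 0.0) [[431.0, 96.0], [450.0, 60.0], [472.0, 72.0], [453.0, 108.0]]
scene brown [416.  71.] (array([-0.1535,  0.2375]), 0.1223, 0.0477, -88.8)
[... 687 characters left out ...]
.0], [472.0, 2.0], [524.0, 19.0], [511.0, 58.0]]
scene brown [377.   5.] (array([-0.4739, -0.0489]), 0.1615, 0.0675, -88.6) [[357.0, 4.0], [359.0, -5.0], [396.0, 7.0], [393.0, 16.0]]
scene brown [180.  17.] (array([ 0.103 , -0.6287]), 0.4051, 0.3857, -54.6) [[136.0, 0.0], [232.0, 0.0], [232.0, 57.0], [136.0, 57.0]]
scene brown [46.  5.] (array([ 0.3262, -1.178 ]), 0.2176, 0.1258, -55.6) [[21.0, 0.0], [73.0, 0.0], [73.0, 17.0], [21.0, 17.0]]
med (array([0.57437411, 0.4039803 , 0.01449176]), np.float64(0.0032390145397895873))
lar (array([0.60115906, 0.10683698, 0.02253502]), np.float64(0.003745945326247262))
sma (array([ 0.53215196, -0.3555112 ,  0.01384161]), np.float64(0.001787499683914112))
```

>>> step_arm --motion '[[[0,0,0.3],-0.94,0],[[0,0,0.3],-0.94,0],[[0,0,0.3],-0.94,0],[[0,0,0.3],-0.94,0],[[0,0,0.3],-0.94,0],[[0,0,0.3],-0.94,0]]'

```text
clock: 0.65
eef_pos: [0.2561, 0.5146, 0.1516]
eef_rot: [-0.0, 0.032, 0.999, -0.0]
force: [0.7, -0.6, -0.1]
opening: 0.999
grasp_force: 0.0
```

>>> step_arm --motion '[[[-0.9,-0.25,0],0,0],[[-0.9,-0.25,0],0,0],[[-0.9,-0.25,0],0,0],[[-0.9,-0.25,0],0,0],[[-0.9,-0.25,0],0,0],[[-0.9,-0.25,0],0,0],[[-0.9,-0.25,0],0,0],[[-0.9,-0.25,0],0,0],[[-0.9,-0.25,0],0,0],[[0,0,0],0,0]]'

```text
clock: 1.48
eef_pos: [0.5805, 0.3997, 0.1513]
eef_rot: [0.002, 0.037, 0.999, -0.001]
force: [0.3, 1.2, -0.6]
opening: 0.996
grasp_force: 0.0
```

>>> step_arm --motion '[[[0,0,0],0,0],[[0,0,0],0,0],[[0,0,0],0,0]]'

```text
clock: 1.73
eef_pos: [0.5718, 0.4034, 0.1523]
eef_rot: [-0.001, 0.034, 0.999, -0.0]
force: [0.3, -0.5, 0.2]
opening: 1.001
grasp_force: 0.0
```

```bash
cat >> h.py <<'E'
def plan(s,pos,yaw):  # yaw: tool-y angle deg, shifts given after the turn
    q=s['eef_rot'];M=R.from_quat([q[1],q[2],q[3],q[0]]).as_matrix()
    y0=np.degrees(np.arctan2(M[1,1],M[0,1]))
    d=(yaw-y0+180)%360-180
    M2=M@R.from_euler('z',-d,degrees=True).as_matrix()
    sh=M2.T@(np.array(pos)-s['eef_pos'])
    print('pos',np.round(s['eef_pos'],4),'yaw',round(y0,1),'tilt',round(np.degrees(np.arccos(-M[2,2])),2),'roll units',round(-d/4,2),'shift units',np.round(sh/.04,3),'t',round(s['clock'],1))
E
python3 - <<'E'
from h import *
s=arm.get_state();im=viewer.snapshot('wrist');C=cam('wrist',s);cv2.imwrite('pics/w1.png',im[...,::-1])
for c in blues(im,300): print(len(c),np.round(c.mean(0)),rect(C,c,.022),rect(C,c,0.0))
plan(s,[.575,.403,.022],86)
E
```

```text
113 [  5. 236.] (array([0.5956, 0.1684]), 0.0468, 0.0088, -9.5) (array([0.6025, 0.1503]), 0.0503, 0.0095, -9.5)
319 [256. 194.] (array([0.574 , 0.4026]), 0.0942, 0.0548, -3.9) (array([0.5794, 0.4024]), 0.1013, 0.059, -3.9)
pos [0.5718 0.4034 0.1523] yaw 86.2 tilt 0.08 roll units 0.04 shift units [-0.084 -0.005  3.256] t 1.7
```

View pics/w1.png

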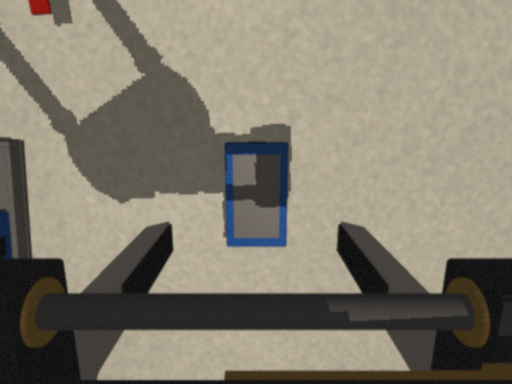

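The wrist view shows the medium case upright and centred at about (256,194), aligned with the fingers. I'll go down, grip and lift.

>>> step_arm --motion '[[[-0.06,-0.02,0.8],0,0],[[0,0,0.8],0,0],[[0,0,0.8],0,0],[[0,0,0.6],0,0],[[0,0,0.24],0,0],[[0,0,0],0,0],[[0,0,0],0,0],[[0,0,0],0,0],[[0,0,0],0,0]]' --force 15

```text
clock: 2.53
eef_pos: [0.5763, 0.4028, 0.0245]
eef_rot: [0.001, 0.034, 0.999, 0.001]
force: [-0.4, 1.0, 0.1]
opening: 0.999
grasp_force: 0.0
```

>>> step_arm --motion '[[[0,0,0],0,1],[[0,0,0],0,1],[[0,0,0],0,1],[[0,0,0],0,1],[[0,0,0],0,1],[[0,0,0],0,1],[[0,0,0],0,1],[[0,0,0],0,1]]'

```text
clock: 3.2
eef_pos: [0.5758, 0.4022, 0.0229]
eef_rot: [0.0, 0.034, 0.999, 0.0]
force: [-0.5, -0.4, 0.5]
opening: 0.59
grasp_force: 15.0
```

>>> step_arm --motion '[[[0,0,-0.6],0,1],[[0,0,-0.6],0,1],[[0,0,-0.6],1,1],[[0,0,-0.6],1,1],[[0,0,-0.6],1,1],[[0,0,-0.6],1,1],[[0,0,-0.6],1,1],[[0,0,-0.6],1,1],[[0,0,-0.6],1,1],[[0,0,0],1,1]]'

```text
clock: 4.03
eef_pos: [0.5777, 0.4031, 0.2448]
eef_rot: [0.003, 0.31, 0.951, 0.003]
force: [0.1, 0.4, 0.9]
opening: 0.594
grasp_force: 15.0
```

>>> step_arm --motion '[[[0,0,0],1,1],[[0,0,0],1,1],[[0,0,0],1,1],[[0,0,0],1,1],[[0,0,0],1,1],[[0,0,0],1,1],[[0,0,0],1,1],[[0,0,0],1,1],[[0,0,0],1,1],[[0,0,0],1,1]]'

```text
clock: 4.87
eef_pos: [0.5754, 0.4017, 0.2384]
eef_rot: [-0.0, 0.616, 0.787, -0.001]
force: [-0.0, -0.8, -1.6]
opening: 0.599
grasp_force: 15.0
```

>>> step_arm --motion '[[[0,0,0],1,1],[[0,0,0],1,1],[[0,0,0],1,1],[[0,0,0],1,1],[[0,0,0],1,1],[[0,0,0],0.9,1]]'

```text
clock: 5.37
eef_pos: [0.5754, 0.4017, 0.2384]
eef_rot: [-0.0, 0.764, 0.645, -0.001]
force: [0.1, -1.0, -0.7]
opening: 0.598
grasp_force: 15.0
```

>>> step_arm --motion '[[[-0.5,0.1,0],0,1],[[-0.9,0.17,0],0,1],[[-0.9,0.17,0],0,1],[[-0.9,0.17,0],0,1],[[-0.9,0.17,0],0,1],[[-0.9,0.17,0],0,1],[[-0.9,0.17,0],0,1],[[-0.9,0.17,0],0,1],[[-0.9,0.17,0],0,1],[[-0.9,0.17,0],0,1]]'

```text
clock: 6.2
eef_pos: [0.5826, 0.0502, 0.2387]
eef_rot: [-0.0, 0.763, 0.646, -0.0]
force: [0.8, 0.3, -0.2]
opening: 0.594
grasp_force: 15.0
```

>>> step_arm --motion '[[[-0.6,0.17,0],0,1],[[0,0,0],0,1],[[0,0,0],0,1],[[0,0,0],0,1],[[0,0,0],0,1]]'

```text
clock: 6.62
eef_pos: [0.5857, 0.0283, 0.2387]
eef_rot: [-0.0, 0.763, 0.647, 0.0]
force: [-0.1, -0.4, -1.0]
opening: 0.593
grasp_force: 15.0
```

Run:
```python
from h import *
s=arm.get_state();im=viewer.snapshot('wrist');C=cam('wrist',s);cv2.imwrite('pics/w2.png',im[...,::-1])
for c in blues(im,300): print(len(c),np.round(c.mean(0)),rect(C,c,.031),'held',rect(C,c,s['eef_pos'][2]))
for c in brown(im,100): print('br',len(c),np.round(c.mean(0)),rect(C,c,.152))
plan(s,[.6,.106,.06],-9.4); print(s['opening'],s['grasp_force'])
```

```text
925 [255. 181.] (array([0.584, 0.022]), 0.2765, 0.1283, 80.5) held (array([0.5908, 0.0626]), 0.1203, 0.0559, 80.5)
br 790 [319. 374.] (array([ 0.6153, -0.1306]), 0.3401, 0.0165, -9.5)
br 172 [386. 312.] (array([ 0.6766, -0.0827]), 0.0679, 0.0213, -88.6)
br 174 [123. 312.] (array([ 0.4625, -0.0471]), 0.0679, 0.0213, 69.9)
br 159 [171. 202.] (array([0.5207, 0.0409]), 0.0454, 0.0229, -8.3)
br 118 [328. 201.] (array([0.6419, 0.0212]), 0.0289, 0.023, -9.5)
br 107 [22.  4.] (array([0.4551, 0.189 ]), 0.0331, 0.0073, -9.5)
pos [0.5857 0.0283 0.2387] yaw -9.4 tilt 0.05 roll units -0.01 shift units [1.971 0.038 4.469] t 6.6
0.593330566672382 14.999848008155823
```

View pics/w2.png

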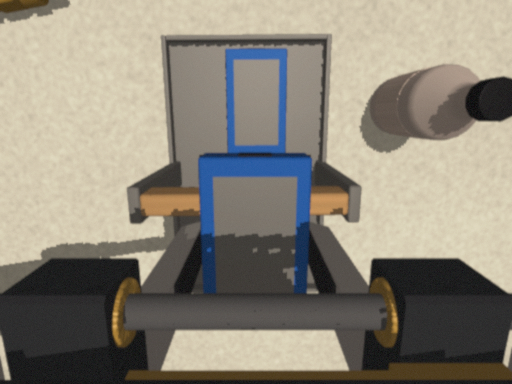

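The wrist view shows the large case at columns 226-287, rows 48-152. The held case's near edge is at about row 157, and the bottle's base is near (397,115).

Run:
```python
from h import *
s=arm.get_state();C=cam('wrist',s);im=cv2.imread('pics/w2.png')
for col in(232,): print([(r,im[r,col].tolist()) for r in list(range(45,53))+list(range(142,186,1))])
for row in (80,120,185): 
    m=im[row,:,0].astype(int)-im[row,:,2]; i=np.where(m>60)[0]; print(row,i.min(),i.max())
for r in (48.5,151,152,153): print(r,onz(C,[[257,r]],.031))
bp=onz(C,[[397,137],[373,107],[396,75]],0); print('bottle',bp)
M=R.from_quat(np.roll(s['eef_rot'],-1)).as_matrix()
P=lambda u,z:(M.T@(onz(C,[u],z)[0]-s['eef_pos']))
print('large top-edge L,R in tool',P([226,80],.031),P([287,80],.031),P([256.5,48],.031),P([256.5,153],.031))
for r in(154,156,158,160,162):print(r,P([255,r],s['eef_pos'][2]-.001)[:2],P([255,r],s['eef_pos'][2]-.023)[:2])
```

```text
[(45, [93, 101, 106]), (46, [121, 130, 138]), (47, [134, 139, 145]), (48, [142, 127, 123]), (49, [160, 107, 78]), (50, [171, 104, 58]), (51, [172, 102, 55]), (52, [174, 105, 60]), (142, [168, 99, 50]), (143, [165, 97, 46]), (144, [167, 95, 48]), (145, [164, 94, 44]), (146, [166, 96, 47]), (147, [165, 97, 47]), (148, [164, 95, 43]), (149, [163, 93, 43]), (150, [162, 95, 43]), (151, [160, 94, 45]), (152, [138, 77, 35]), (153, [103, 61, 31]), (154, [78, 46, 30]), (155, [76, 49, 31]), (156, [90, 49, 17]), (157, [120, 68, 33]), (158, [142, 79, 31]), (159, [155, 87, 39]), (160, [160, 89, 39]), (161, [165, 95, 47]), (162, [163, 93, 43]), (163, [165, 95, 46]), (164, [165, 94, 45]), (165, [162, 91, 42]), (166, [163, 92, 44]), (167, [164, 93, 44]), (168, [160, 91, 40]), (169, [163, 92, 41]), (170, [165, 95, 45]), (171, [161, 93, 42]), (172, [162, 91, 38]), (173, [164, 93, 43]), (174, [164, 93, 45]), (175, [159, 93, 48]), (176, [150, 106, 82]), (177, [131, 118, 114]), (178, [118, 124, 129]), (179, [114, 124, 131]), (180, [115, 124, 131]), (181, [113, 124, 131]), (182, [116, 126, 133]), (183, [114, 123, 130]), (184, [115, 124, 132]), (185, [115, 124, 130])]
80 227 285
120 227 285
185 200 310
48.5 [[0.60929781 0.15858904 0.031     ]]
151 [[0.59226815 0.05497834 0.031     ]]
152 [[0.59208986 0.0538936  0.031     ]]
153 [[0.59191131 0.05280733 0.031     ]]
bottle [[0.75803267 0.04083923 0.        ]
 [0.73280517 0.07981859 0.        ]
 [0.76138274 0.11063768 0.        ]]
large top-edge L,R in tool [ 0.10138313 -0.03044279  0.20783416] [0.1013548  0.03356802 0.20780909] [0.13257489 0.00153405 0.20783729] [0.0248965  0.00163197 0.20778323]
154 [ 0.04773099 -0.0003669 ] [ 0.04518424 -0.00033035]
156 [ 0.04676351 -0.00036704] [ 0.04408461 -0.00033052]
158 [ 0.04579328 -0.00036719] [ 0.04298186 -0.00033069]
160 [ 0.0448203  -0.00036734] [ 0.04187598 -0.00033086]
162 [ 0.04384455 -0.00036749] [ 0.04076695 -0.00033103]
```

>>> step_arm --motion '[[[0.65,0.03,0],0,1],[[0.65,0,0],0,1],[[0.66,0,0],0,1],[[0,0,0],0,1],[[0,0,0.8],0,1],[[0,0,0.8],0,1],[[0,0,0.8],0,1],[[0,0,0.8],0,1],[[0,0,0.8],0,1],[[0,0,0.4],0,1]]'

```text
clock: 7.5
eef_pos: [0.5972, 0.1048, 0.059]
eef_rot: [-0.002, 0.763, 0.647, -0.003]
force: [-0.1, -0.3, -0.7]
opening: 0.594
grasp_force: 15.0
```

>>> step_arm --motion '[[[0,0,0.1],0,1],[[0,0,0],0,1],[[0,0,0],0,1],[[0,0,0],0,1],[[0,0,0],0,1]]'

```text
clock: 7.92
eef_pos: [0.6014, 0.1045, 0.0607]
eef_rot: [0.001, 0.763, 0.646, 0.001]
force: [0.3, -0.2, -0.6]
opening: 0.59
grasp_force: 15.0
```

>>> step_arm --motion '[[[0,0,0.03],0,1],[[0,0,0],0,1],[[0,0,0],0,1],[[0,0,0],0,1]]'

```text
clock: 8.25
eef_pos: [0.6002, 0.1043, 0.058]
eef_rot: [0.0, 0.763, 0.646, 0.0]
force: [0.2, 0.9, -0.6]
opening: 0.596
grasp_force: 15.0
```

>>> step_arm --motion '[[[0,0,0.06],0,1],[[0,0,0],0,1],[[0,0,0],0,1],[[0,0,0],0,1]]'

```text
clock: 8.58
eef_pos: [0.6, 0.1043, 0.0551]
eef_rot: [-0.0, 0.763, 0.646, -0.0]
force: [0.6, 1.0, -0.6]
opening: 0.595
grasp_force: 15.0
```

>>> step_arm --motion '[[[0,0,0.03],0,1],[[0,0,0],0,1],[[0,0,0],0,1],[[0,0,0],0,1]]'

```text
clock: 8.92
eef_pos: [0.6001, 0.1043, 0.054]
eef_rot: [-0.0, 0.763, 0.646, -0.0]
force: [-0.3, 0.2, -1.1]
opening: 0.592
grasp_force: 15.0
```

>>> step_arm --motion '[[[0,0,0.03],0,1],[[0,0,0],0,1],[[0,0,0],0,1],[[0,0,0],0,1]]'

```text
clock: 9.25
eef_pos: [0.6002, 0.1043, 0.0539]
eef_rot: [0.0, 0.763, 0.646, 0.0]
force: [-1.9, 0.0, 4.6]
opening: 0.594
grasp_force: 15.0
```

>>> step_arm --motion '[[[0,0,-0.02],0,0.3],[[0,0,0],0,0.3],[[0,0,0],0,0.2],[[0,0,0],0,0.1],[[0,0,0],0,0],[[0,0,0],0,0],[[0,0,0],0,0],[[0,0,-0.4],0,0],[[0,0,-0.8],0,0],[[0,0,-0.8],0,0]]'

```text
clock: 10.08
eef_pos: [0.5989, 0.1042, 0.1331]
eef_rot: [-0.001, 0.763, 0.646, -0.002]
force: [1.4, 0.2, -0.1]
opening: 1.002
grasp_force: 0.0
```

>>> step_arm --motion '[[[0,0,-0.8],0,0],[[0,0,-0.8],0,0],[[0,0,-0.8],0,0],[[0,0,-0.2],0,0],[[0,0,0],0,0],[[0,0,0],0,0],[[0,0,0],0,0],[[0,0,0],0,0]]'

```text
clock: 10.75
eef_pos: [0.5989, 0.1042, 0.2352]
eef_rot: [-0.001, 0.763, 0.646, -0.002]
force: [0.1, 0.4, 0.5]
opening: 0.999
grasp_force: 0.0
```

Run:
```python
from h import *
s=arm.get_state();im=viewer.snapshot('wrist');C=cam('wrist',s);cv2.imwrite('pics/w3.png',im[...,::-1])
for c in blues(im,300): print(len(c),np.round(c.mean(0)),rect(C,c,.031),rect(C,c,.053))
plan(s,[.531,-.355,.2],-86.5)
```

```text
301 [256. 173.] (array([0.5992, 0.1045]), 0.1116, 0.063, 80.9) (array([0.5999, 0.1084]), 0.1049, 0.0592, 80.9)
pos [0.5989 0.1042 0.2352] yaw -9.5 tilt 0.26 roll units 19.25 shift units [-2.391 11.355  0.89 ] t 10.8
```

View pics/w3.png

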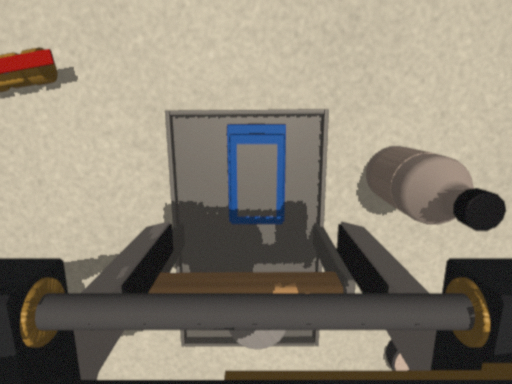

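The medium case lies on the large one. The stack spans columns 228-286 and rows 125-223, with the large case's exposed edge at the top. I'll read the edge profile for the offset.

Run:
```python
from h import *
s=arm.get_state();C=cam('wrist',s);im=cv2.imread('pics/w3.png')
print('col257',[(r,int(im[r,257,0]),int(im[r,257,2])) for r in list(range(121,146))+list(range(208,232))])
for row in (130,160,180,190): print(row,[(c,int(im[row,c,0]),int(im[row,c,2])) for c in list(range(225,236))+list(range(278,290))])
M=R.from_quat(np.roll(s['eef_rot'],-1)).as_matrix()
P=lambda u,z:np.round(M.T@(onz(C,[u],z)[0]-s['eef_pos']),4)[:2]
for r in (124,125,126): print(r,P([257,r],.031))
for r in(131,133,135,137,220,222,224): print(r,P([257,r],.053))
for c in(228,229,230,284,285,286):print(c,P([c,130],.031),P([c,180],.053))
```

```text
col257 [(121, 118, 134), (122, 108, 123), (123, 93, 93), (124, 110, 58), (125, 142, 45), (126, 156, 48), (127, 156, 45), (128, 158, 47), (129, 158, 46), (130, 157, 47), (131, 152, 47), (132, 135, 43), (133, 99, 35), (134, 106, 38), (135, 140, 38), (136, 153, 41), (137, 155, 44), (138, 157, 49), (139, 158, 49), (140, 153, 42), (141, 155, 42), (142, 154, 49), (143, 146, 72), (144, 132, 103), (145, 118, 125), (208, 100, 114), (209, 81, 93), (210, 65, 72), (211, 52, 58), (212, 54, 61), (213, 55, 60), (214, 56, 61), (215, 72, 56), (216, 102, 44), (217, 123, 40), (218, 102, 27), (219, 83, 20), (220, 77, 23), (221, 74, 21), (222, 79, 32), (223, 74, 44), (224, 78, 76), (225, 87, 97), (226, 79, 90), (227, 66, 74), (228, 56, 62), (229, 54, 61), (230, 55, 61), (231, 55, 60)]
130 [(225, 111, 126), (226, 112, 105), (227, 133, 66), (228, 147, 46), (229, 157, 46), (230, 157, 48), (231, 156, 48), (232, 155, 43), (233, 157, 47), (234, 155, 43), (235, 157, 49), (278, 157, 47), (279, 158, 48), (280, 158, 47), (281, 160, 50), (282, 158, 48), (283, 157, 48), (284, 156, 50), (285, 144, 74), (286, 125, 119
[... 923 characters left out ...]
135, 32), (232, 149, 41), (233, 151, 41), (234, 150, 38), (235, 150, 40), (278, 151, 41), (279, 153, 43), (280, 151, 40), (281, 148, 39), (282, 140, 35), (283, 135, 38), (284, 133, 67), (285, 116, 108), (286, 106, 121), (287, 105, 123), (288, 105, 122), (289, 104, 119)]
124 [0.0563 0.0021]
125 [0.0552 0.0021]
126 [0.0542 0.0021]
131 [0.05  0.002]
133 [0.048 0.002]
135 [0.046 0.002]
137 [0.044 0.002]
220 [-0.0444  0.0021]
222 [-0.0467  0.0021]
224 [-0.0489  0.0021]
228 [ 0.05   -0.0291] [-0.0005 -0.0284]
229 [ 0.05  -0.028] [-0.0005 -0.0273]
230 [ 0.05   -0.0269] [-0.0005 -0.0263]
284 [0.05   0.0312] [-0.0005  0.0303]
285 [0.05   0.0322] [-0.0005  0.0313]
286 [0.05   0.0333] [-0.0005  0.0324]
```

>>> step_arm --motion '[[[0,0,0],0.97,0],[[0,0,0],0.97,0],[[0,0,0],0.97,0],[[0,0,0],0.97,0],[[0,0,0],0.97,0],[[0,0,0],0.97,0],[[0,0,0],0.97,0],[[0,0,0],0.97,0],[[0,0,0],0.97,0],[[0,0,0],0.97,0]]'

```text
clock: 11.63
eef_pos: [0.5995, 0.1043, 0.2362]
eef_rot: [-0.0, 0.935, 0.354, -0.001]
force: [-0.3, -0.4, 0.2]
opening: 0.998
grasp_force: 0.0
```

>>> step_arm --motion '[[[0,0,0],0.97,0],[[0,0,0],0.97,0],[[0,0,0],0.97,0],[[0,0,0],0.97,0],[[0,0,0],0.97,0],[[0,0,0],0.97,0],[[0,0,0],0.97,0],[[0,0,0],0.97,0],[[0,0,0],0.97,0],[[0,0,0],0.82,0]]'

```text
clock: 12.47
eef_pos: [0.5996, 0.1043, 0.2361]
eef_rot: [-0.0, 1.0, 0.029, -0.001]
force: [-0.6, -0.5, -0.5]
opening: 0.995
grasp_force: 0.0
```

>>> step_arm --motion '[[[-0.2,0.9,0],0,0],[[-0.2,0.9,0],0,0],[[-0.2,0.9,0],0,0],[[-0.2,0.9,0],0,0],[[-0.2,0.9,0],0,0],[[-0.2,0.9,0],0,0],[[-0.2,0.9,0],0,0],[[-0.2,0.9,0.2],0,0],[[-0.2,0.9,0.2],0,0],[[-0.2,0.9,0.2],0,0]]'

```text
clock: 13.3
eef_pos: [0.5413, -0.2614, 0.2122]
eef_rot: [-0.001, 1.0, 0.03, -0.001]
force: [-0.0, -0.4, -0.2]
opening: 0.998
grasp_force: 0.0
```

>>> step_arm --motion '[[[-0.2,0.9,0.2],0,0],[[-0.2,0.9,0.2],0,0],[[0,0.55,0.5],0,0],[[0,0,0.6],0,0],[[0,0,0],0,0],[[0,0,0],0,0],[[0,0,0],0,0],[[0,0,0],0,0]]'

```text
clock: 13.97
eef_pos: [0.5329, -0.3543, 0.1551]
eef_rot: [0.001, 1.0, 0.031, 0.001]
force: [0.7, -0.0, -0.1]
opening: 1.002
grasp_force: 0.0
```

Run:
```python
from h import *
s=arm.get_state();im=viewer.snapshot('wrist');C=cam('wrist',s);cv2.imwrite('pics/w4.png',im[...,::-1])
for c in blues(im,300):
    r=rect(C,c,.020); print(len(c),np.round(c.mean(0)),c.min(0),c.max(0),r,rect(C,c,0.0))
    plan(s,[*r[0],.0225],r[3]-90)
```

```text
247 [258. 190.] [235. 150.] [283. 230.] (array([ 0.5328, -0.3598]), 0.0746, 0.0431, 3.5) (array([ 0.5282, -0.3604]), 0.0796, 0.046, 3.5)
pos [ 0.5329 -0.3543  0.1551] yaw -86.4 tilt 0.12 roll units 0.02 shift units [-0.015  0.133  3.314] t 14.0
```

>>> step_arm --motion '[[[-0.01,0.1,0.8],0,0],[[0,0,0.8],0,0],[[0,0,0.8],0,0],[[0,0,0.6],0,0],[[0,0,0.3],0,0],[[0,0,0],0,0],[[0,0,0],0,0],[[0,0,0],0,0],[[0,0,0],0,0]]' --force 12

```text
clock: 14.77
eef_pos: [0.5328, -0.3592, 0.0231]
eef_rot: [0.001, 1.0, 0.031, 0.001]
force: [-0.1, 0.1, -0.1]
opening: 0.999
grasp_force: 0.0
```

>>> step_arm --motion '[[[0,0,0],0,1],[[0,0,0],0,1],[[0,0,0],0,1],[[0,0,0],0,1],[[0,0,0],0,1],[[0,0,0],0,1],[[0,0,0],0,1],[[0,0,0],0,1],[[0,0,0],0,1]]'

```text
clock: 15.52
eef_pos: [0.5318, -0.3587, 0.0216]
eef_rot: [-0.0, 1.0, 0.031, -0.0]
force: [-0.4, 0.3, -0.4]
opening: 0.469
grasp_force: 12.0
```

>>> step_arm --motion '[[[0,0,-0.6],0,1],[[0,0,-0.6],0,1],[[0,0,-0.6],-1,1],[[0,0,-0.6],-1,1],[[0,0,-0.6],-1,1],[[0,0,-0.6],-1,1],[[0,0,-0.6],-1,1],[[0,0,-0.6],-1,1],[[0,0,-0.6],-1,1],[[0,0,0],-1,1]]'

```text
clock: 16.35
eef_pos: [0.5338, -0.3603, 0.2433]
eef_rot: [0.004, 0.952, 0.307, 0.003]
force: [0.9, 0.0, -0.6]
opening: 0.466
grasp_force: 12.0
```

>>> step_arm --motion '[[[0,0,0],-1,1],[[0,0,0],-1,1],[[0,0,0],-1,1],[[0,0,0],-1,1],[[0,0,0],-1,1],[[0,0,0],-1,1],[[0,0,0],-1,1],[[0,0,0],-1,1],[[0,0,0],-1,1],[[0,0,0],-1,1]]'

```text
clock: 17.18
eef_pos: [0.5317, -0.3586, 0.2374]
eef_rot: [-0.0, 0.79, 0.614, 0.0]
force: [-0.1, -1.5, -1.5]
opening: 0.466
grasp_force: 12.0
```

>>> step_arm --motion '[[[0,0,0],-1,1],[[0,0,0],-0.3,1],[[0.6,0,0],0,1],[[0.9,0,0],0,1],[[0.9,0,0],0,1],[[0.9,0,0],0,1],[[0.9,0,0],0,1],[[0.9,0,0],0,1],[[0.9,0,0],0,1],[[0.9,0,0],0,1]]'

```text
clock: 18.02
eef_pos: [0.5763, -0.0846, 0.2377]
eef_rot: [-0.0, 0.763, 0.647, 0.0]
force: [0.6, 0.2, -0.6]
opening: 0.466
grasp_force: 12.0
```

>>> step_arm --motion '[[[0.9,0,0],0,1],[[0.9,-0.1,0],0,1],[[0.6,-0.1,0],0,1],[[0.2,0,0],0,1],[[0,0,0],0,1],[[0,0,0],0,1],[[0,0,0],0,1],[[0,0,0],0,1]]'

```text
clock: 18.68
eef_pos: [0.5854, 0.0159, 0.2376]
eef_rot: [0.0, 0.763, 0.647, -0.0]
force: [0.1, -0.3, -0.7]
opening: 0.469
grasp_force: 12.0
```

Run:
```python
from h import *
s=arm.get_state();im=viewer.snapshot('wrist');C=cam('wrist',s);cv2.imwrite('pics/w5.png',im[...,::-1])
plan(s,[.6001,.103,.0757],-9.4)
M=R.from_quat(np.roll(s['eef_rot'],-1)).as_matrix()
f=lambda u,z:np.round(M.T@(onz(C,[u],z)[0]-s['eef_pos']),4)[:2]
for r in range(40,175,10): print(r,f([256,r],.053),f([256,r],s['eef_pos'][2]-.002))
print(s['opening'],s['grasp_force'])
```

```text
pos [0.5854 0.0159 0.2376] yaw -9.4 tilt 0.03 roll units -0.01 shift units [2.21  0.006 4.046] t 18.7
40 [0.1355 0.0009] [0.0989 0.0001]
50 [0.1266 0.0009] [0.0947 0.0001]
60 [0.1176 0.0009] [0.0904 0.0001]
70 [0.1084 0.0009] [0.0861 0.0001]
80 [0.0992 0.0009] [0.0818 0.0001]
90 [0.0898 0.0009] [0.0774 0.0001]
100 [0.0802 0.0009] [0.0729 0.0001]
110 [0.0706 0.0009] [0.0684 0.0001]
120 [0.0608 0.001 ] [0.0638 0.0001]
130 [0.0509 0.001 ] [0.0591 0.0001]
140 [0.0408 0.001 ] [0.0544 0.0001]
150 [0.0306 0.001 ] [0.0496 0.0001]
160 [0.0203 0.001 ] [0.0447 0.0001]
170 [0.0098 0.001 ] [0.0398 0.0001]
0.46870032238896026 11.99517622590065
```

View pics/w5.png

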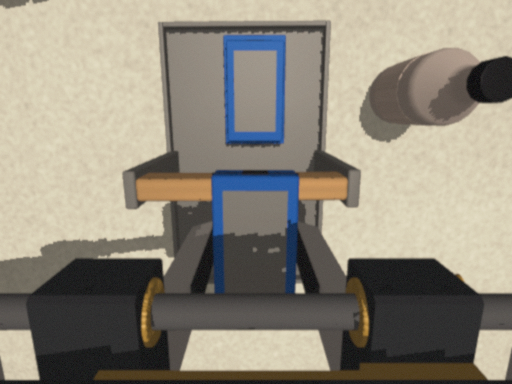

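The medium case is at columns 226-285, rows 36-143, and the held small case's far edge is near row 174. I'll read the exact edges.

Run:
```python
from h import *
s=arm.get_state();C=cam('wrist',s);im=cv2.imread('pics/w5.png')
print([(r,int(im[r,255,0]),int(im[r,255,2])) for r in list(range(33,46))+list(range(134,148))+list(range(166,182))])
for row in(80,110,182): print(row,[(c,int(im[row,c,0]),int(im[row,c,2])) for c in (list(range(224,234))+list(range(276,288)) if row<150 else list(range(210,216))+list(range(294,301)))])
M=R.from_quat(np.roll(s['eef_rot'],-1)).as_matrix()
f=lambda u,z:np.round(M.T@(onz(C,[u],z)[0]-s['eef_pos']),4)[:2]
for r in(36,41,42,43,139,140,141,142,143): print(r,f([255,r],.053),f([255,r],.031))
for c in(228,229,281,282,283): print(c,f([c,100],.053))
zt=s['eef_pos'][2]-.0016
for r in(171,173,175,177): print(r,f([255,r],zt))
for c in(212,213,297,298): print(c,f([c,182],zt))
```

```text
[(33, 131, 146), (34, 138, 128), (35, 153, 82), (36, 169, 58), (37, 175, 58), (38, 171, 57), (39, 152, 53), (40, 142, 52), (41, 162, 54), (42, 174, 57), (43, 177, 60), (44, 177, 60), (45, 175, 57), (134, 171, 49), (135, 171, 47), (136, 171, 49), (137, 170, 49), (138, 169, 50), (139, 157, 43), (140, 131, 41), (141, 93, 32), (142, 81, 29), (143, 70, 31), (144, 56, 50), (145, 69, 78), (146, 90, 105), (147, 116, 134), (166, 119, 136), (167, 118, 136), (168, 119, 135), (169, 101, 114), (170, 68, 72), (171, 36, 32), (172, 28, 29), (173, 38, 34), (174, 61, 36), (175, 96, 32), (176, 130, 25), (177, 154, 39), (178, 161, 40), (179, 164, 42), (180, 167, 46), (181, 165, 43)]
80 [(224, 131, 90), (225, 149, 53), (226, 138, 42), (227, 148, 45), (228, 165, 50), (229, 172, 55), (230, 174, 57), (231, 173, 55), (232, 167, 53), (233, 150, 85), (276, 159, 105), (277, 173, 70), (278, 175, 60), (279, 175, 57), (280, 173, 56), (281, 172, 56), (282, 158, 50), (283, 144, 46), (284, 147, 74), (285, 138, 125), (286, 133, 150), (287, 135, 156)]
110 [(224, 135, 135), (225, 153, 89), (226, 159, 51), (227, 146, 43)
[... 431 characters left out ...]
, 164, 40), (297, 154, 40), (298, 138, 83), (299, 109, 151), (300, 96, 190)]
36 [ 0.139 -0.   ] [ 0.1437 -0.    ]
41 [ 0.1346 -0.    ] [ 0.139 -0.   ]
42 [ 0.1337 -0.    ] [ 0.138 -0.   ]
43 [ 0.1328 -0.    ] [ 0.1371 -0.    ]
139 [ 0.0418 -0.0001] [ 0.0403 -0.    ]
140 [ 0.0408 -0.0001] [ 0.0392 -0.    ]
141 [ 0.0398 -0.0001] [ 0.0381 -0.    ]
142 [ 0.0388 -0.0001] [ 0.037 -0.   ]
143 [ 0.0378 -0.0001] [ 0.0359 -0.    ]
228 [ 0.0803 -0.027 ]
229 [ 0.0803 -0.026 ]
281 [0.0802 0.0259]
282 [0.0802 0.0269]
283 [0.0802 0.0278]
171 [ 0.0393 -0.0004]
173 [ 0.0383 -0.0004]
175 [ 0.0373 -0.0004]
177 [ 0.0363 -0.0004]
212 [ 0.0338 -0.0217]
213 [ 0.0338 -0.0212]
297 [0.0338 0.0204]
298 [0.0338 0.0209]
```

>>> step_arm --motion '[[[0.7,0.01,0],0,1],[[0.8,0,0],0,1],[[0.7,0,0],0,1],[[0,0,0],0,1],[[0,0,0.8],0,1],[[0,0,0.8],0,1],[[0,0,0.8],0,1],[[0,0,0.8],0,1],[[0,0,0.5],0,1],[[0,0,0.2],0,1]]'

```text
clock: 19.57
eef_pos: [0.5975, 0.1026, 0.0781]
eef_rot: [-0.002, 0.763, 0.647, -0.003]
force: [-0.2, 0.2, -0.1]
opening: 0.468
grasp_force: 12.0
```

>>> step_arm --motion '[[[0,0,0.05],0,1],[[0,0,0.05],0,1],[[0,0,0],0,1],[[0,0,0],0,1],[[0,0,0],0,1],[[0,0,0],0,1]]'

```text
clock: 20.07
eef_pos: [0.6006, 0.1044, 0.0789]
eef_rot: [0.001, 0.762, 0.647, 0.001]
force: [-1.1, 0.3, 0.2]
opening: 0.463
grasp_force: 12.0
```

>>> step_arm --motion '[[[0,0,0.03],0,1],[[0,0,0],0,1],[[0,0,0],0,1],[[0,0,0],0,1]]'

```text
clock: 20.4
eef_pos: [0.5999, 0.1044, 0.0765]
eef_rot: [-0.0, 0.762, 0.647, 0.0]
force: [0.0, -0.1, -0.5]
opening: 0.471
grasp_force: 12.0
```

>>> step_arm --motion '[[[-0.02,0,0.04],0,1],[[0,0,0],0,1],[[0,0,0],0,1],[[0,0,0],0,1]]'

```text
clock: 20.73
eef_pos: [0.5998, 0.1035, 0.0748]
eef_rot: [-0.0, 0.762, 0.647, -0.0]
force: [0.0, -0.3, -0.6]
opening: 0.464
grasp_force: 12.0
```

>>> step_arm --motion '[[[0,0,0.02],0,1],[[0,0,0],0,1],[[0,0,0],0,1],[[0,0,0],0,1]]'

```text
clock: 21.07
eef_pos: [0.5999, 0.1036, 0.0746]
eef_rot: [0.0, 0.762, 0.647, 0.0]
force: [-1.7, 0.4, 3.8]
opening: 0.474
grasp_force: 12.0
```

Contact. I'll release and lift.

>>> step_arm --motion '[[[0,0,-0.01],0,0.4],[[0,0,0],0,0.4],[[0,0,0],0,0.3],[[0,0,0],0,0.15],[[0,0,0],0,0],[[0,0,0],0,0],[[0,0,0],0,0],[[0,0,-0.4],0,0],[[0,0,-0.8],0,0],[[0,0,-0.8],0,0]]'

```text
clock: 21.9
eef_pos: [0.5987, 0.1035, 0.154]
eef_rot: [-0.001, 0.762, 0.647, -0.001]
force: [0.6, 0.6, 1.0]
opening: 0.998
grasp_force: 0.0
```

>>> step_arm --motion '[[[0,0,-0.8],0,0],[[0,0,-0.8],0,0],[[0,0,-0.6],0,0],[[0,0,0],0,0],[[0,0,0],0,0],[[0,0,0],0,0],[[0,0,0],0,0],[[0,0,0],0,0]]'

```text
clock: 22.57
eef_pos: [0.5989, 0.1035, 0.2405]
eef_rot: [-0.001, 0.762, 0.647, -0.001]
force: [-0.7, -0.3, 0.5]
opening: 1.0
grasp_force: 0.0
```

Run:
```python
from h import *
s=arm.get_state();im=viewer.snapshot('wrist');C=cam('wrist',s);cv2.imwrite('pics/w6.png',cv2.resize(im[90:330,150:400,::-1],None,fx=2.4,fy=2.4))
for c in blues(im,300): print(len(c),np.round(c.mean(0)),c.min(0),c.max(0),rect(C,c,.053))
plan(s,[.578,.0265,.24],80.5)
```

```text
298 [256. 171.] [228. 124.] [284. 221.] (array([0.5998, 0.1081]), 0.1041, 0.0592, 80.9)
pos [0.5989 0.1035 0.2405] yaw -9.3 tilt 0.21 roll units -22.45 shift units [ 0.198 -1.985  0.015] t 22.6
```

View pics/w6.png

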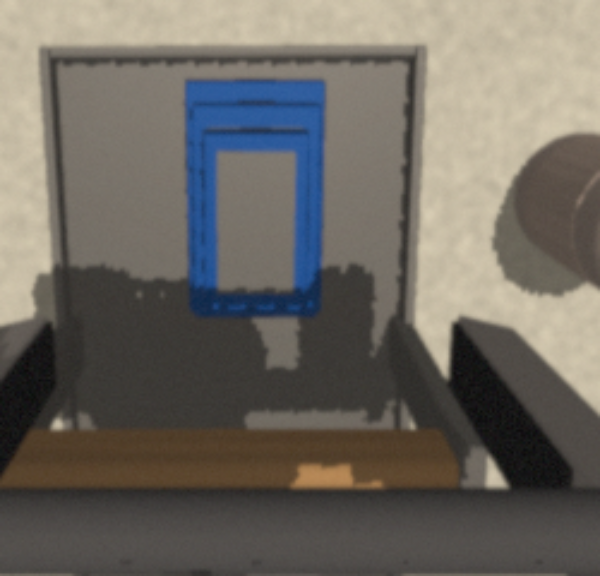

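The stack is square: the three outlines are nested, with centres within 1-2 px. Next I'll turn the tool for the bar.

>>> step_arm --motion '[[[0,0,0],-1,0],[[0,0,0],-1,0],[[0,0,0],-1,0],[[0,0,0],-1,0],[[0,0,0],-1,0],[[0,0,0],-1,0],[[0,0,0],-1,0],[[0,0,0],-1,0],[[0,0,0],-1,0],[[0,0,0],-1,0]]'

```text
clock: 23.45
eef_pos: [0.5995, 0.1035, 0.2414]
eef_rot: [-0.001, 0.493, 0.87, -0.0]
force: [0.1, 0.1, -0.1]
opening: 1.001
grasp_force: 0.0
```

>>> step_arm --motion '[[[0,0,0],-1,0],[[0,0,0],-1,0],[[0,0,0],-1,0],[[0,0,0],-1,0],[[0,0,0],-1,0],[[0,0,0],-1,0],[[0,0,0],-1,0],[[0,0,0],-1,0],[[0,0,0],-1,0],[[0,0,0],-1,0]]'

```text
clock: 24.28
eef_pos: [0.5995, 0.1035, 0.2414]
eef_rot: [-0.001, 0.166, 0.986, -0.0]
force: [-0.8, -2.0, -0.1]
opening: 0.997
grasp_force: 0.0
```

>>> step_arm --motion '[[[0,0,0],-1,0],[[0,0,0],-1,0],[[0,0,0],-0.45,0],[[0.1,-0.6,-0.3],0,0],[[0.1,-0.7,-0.3],0,0],[[0,-0.68,-0.3],0,0],[[0,0,0],0,0],[[0,0,0],0,0],[[0,0,0],0,0],[[0,0,0],0,0]]'

```text
clock: 25.12
eef_pos: [0.5786, 0.0277, 0.2774]
eef_rot: [-0.001, 0.082, 0.997, 0.0]
force: [0.4, 0.2, -0.4]
opening: 1.0
grasp_force: 0.0
```

Run:
```python
from h import *
s=arm.get_state();im=viewer.snapshot('wrist');C=cam('wrist',s);cv2.imwrite('pics/w7.png',im[...,::-1])
for c in brown(im,100): print('br',np.round(c.mean(0)),c.min(0),c.max(0),rect(C,c,.152))
plan(s,[.578,.0315,.137],80.5)
t=cv2.imread('pics/top0.png');Ct=cam('top')
g=cv2.cvtColor(t,cv2.COLOR_BGR2GRAY)[170:215,258:296]
print('tin',cv2.HoughCircles(cv2.resize(g,None,fx=4,fy=4),cv2.HOUGH_GRADIENT,1,200,param1=80,param2=15,minRadius=40,maxRadius=70)/4+np.array([258,170,0]))
print(onz(Ct,[[277,193]],.065))
```

```text
br [371. 374.] [225. 363.] [511. 379.] (array([0.7785, 0.1097]), 0.2914, 0.0191, 80.5)
br [153. 345.] [145. 336.] [160. 353.] (array([ 0.7126, -0.0983]), 0.0181, 0.0121, 13.2)
br [470. 312.] [446. 277.] [490. 347.] (array([0.7284, 0.2111]), 0.0816, 0.0365, 7.1)
br [ 39. 312.] [ 20. 277.] [ 63. 347.] (array([ 0.6599, -0.1978]), 0.081, 0.0363, -26.0)
br [257. 186.] [246.  98.] [267. 275.] (array([0.5764, 0.0281]), 0.1595, 0.0182, -9.0)
pos [0.5786 0.0277 0.2774] yaw 80.5 tilt 0.11 roll units 0.01 shift units [0.024 0.09  3.51 ] t 25.1
tin [[[277.375      191.375       11.94999981]]]
[[ 0.56997863 -0.05565613  0.065     ]]
```

View pics/w7.png

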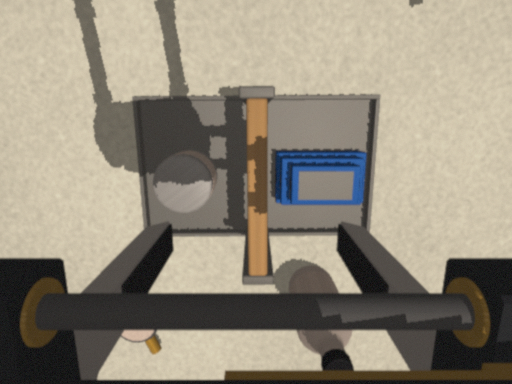

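The bar is centred at (257,186) in the view, between rows 98 and 275, with the pile to its right and the tin to its left. I'll descend and grip about 4.5 mm along +x from the middle, under the estimated centre of mass.

>>> step_arm --motion '[[[-0.06,0.01,0.7],-0.08,0],[[0,0,0.7],0,0],[[0,0,0.7],0,0],[[0,0,0.7],0,0],[[0,0,0.5],0,0],[[0,0,0.21],0,0],[[0,0,0],0,0],[[0,0,0],0,0],[[0,0,0],0,0],[[0,0,0],0,0]]' --force 45

```text
clock: 26.0
eef_pos: [0.5825, 0.0268, 0.1397]
eef_rot: [0.002, 0.08, 0.997, 0.0]
force: [0.3, -0.4, 0.3]
opening: 0.999
grasp_force: 0.0
```

>>> step_arm --motion '[[[0,0,0],0,0.6],[[0,0,0],0,0.7],[[0,0,0],0,0.7],[[0,0,0],0,0.75],[[0,0,0],0,0.8],[[0,0,0],0,0.85],[[0,0,0],0,1],[[0,0,0],0,1],[[0,0,0],0,1],[[0,0,0],0,1]]'

```text
clock: 26.83
eef_pos: [0.5813, 0.0268, 0.138]
eef_rot: [-0.0, 0.08, 0.997, 0.0]
force: [-0.9, -0.6, 0.0]
opening: 0.329
grasp_force: 0.0
```

>>> step_arm --motion '[[[0,0,0],0,1],[[0,0,0],0,1],[[0,0,0],0,1]]'

```text
clock: 27.08
eef_pos: [0.5815, 0.0282, 0.138]
eef_rot: [0.0, 0.08, 0.997, 0.001]
force: [1.2, 5.1, 0.3]
opening: 0.189
grasp_force: 45.0
```

>>> step_arm --motion '[[[0,0.03,0],0,1],[[0,0,0],0,1],[[0,0,-0.03],0,1],[[0,0,-0.05],0,1],[[0,0,-0.07],0,1],[[0,0,-0.08],0,1],[[0,0,-0.08],0,1],[[0,0,-0.08],0,1],[[0,0,-0.06],0,1],[[0,0,-0.03],0,1]]'

```text
clock: 27.92
eef_pos: [0.5817, 0.0279, 0.1578]
eef_rot: [0.0, 0.08, 0.997, -0.0]
force: [-0.3, -0.1, -8.7]
opening: 0.19
grasp_force: 45.0
```

>>> step_arm --motion '[[[0,0,0],0,1],[[0,0,0],0,1],[[0,0,0],0,1],[[0,0,0],0,1]]'

```text
clock: 28.25
eef_pos: [0.5813, 0.028, 0.1571]
eef_rot: [-0.0, 0.08, 0.997, 0.0]
force: [-0.0, -0.3, -7.7]
opening: 0.189
grasp_force: 45.0
```

Run:
```python
from h import *
s=arm.get_state();print({k:np.round(s[k],3) for k in('eef_pos','force','moment','opening','grasp_force')})
im=viewer.snapshot('scene');cv2.imwrite('pics/s8.png',cv2.resize(im[120:280,150:340,::-1],None,fx=3.4,fy=3.4))
```

```text
{'eef_pos': array([0.581, 0.028, 0.157]), 'force': array([-0.022, -0.316, -7.746]), 'moment': array([0.015, 0.024, 0.073]), 'opening': np.float64(0.189), 'grasp_force': np.float64(44.996)}
```

View pics/s8.png

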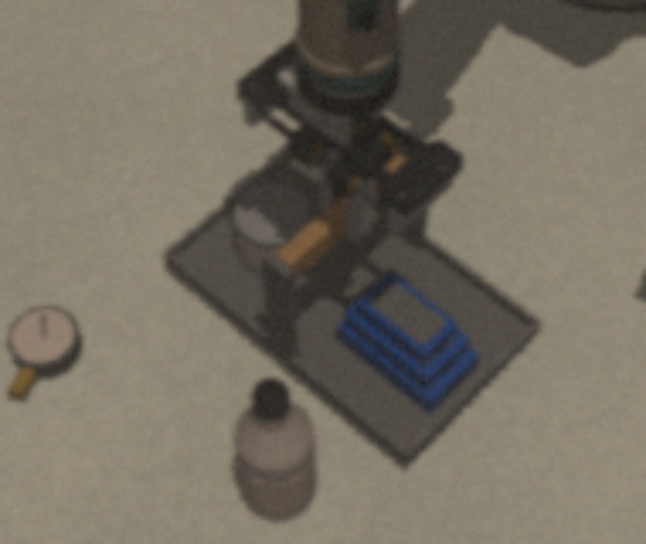

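The carrier hangs clear of the worktop and level, with the pile intact and the bottle well away. I'll lift further.

>>> step_arm --motion '[[[0,0,-0.05],0,1],[[0,0,-0.1],0,1],[[0,0,-0.15],0,1],[[0,0,-0.2],0,1],[[0,0,-0.25],0,1],[[0,0,-0.25],0,1],[[0,0,-0.25],0,1],[[0,0,-0.25],0,1],[[0,0,-0.2],0,1],[[0,0,-0.15],0,1]]'

```text
clock: 29.13
eef_pos: [0.5819, 0.0279, 0.2329]
eef_rot: [0.001, 0.08, 0.997, 0.0]
force: [0.2, -0.2, -8.0]
opening: 0.188
grasp_force: 45.0
```

>>> step_arm --motion '[[[0,0,-0.1],0,1],[[0,0,-0.05],0,1],[[0,0,0],0,1],[[0,0,0],0,1],[[0,0,0],0,1],[[0,0,0],0,1],[[0,0,0],0,1],[[0,0,0],0,1],[[0,0,0],0,1],[[0,0,0],0,1]]'

```text
clock: 29.97
eef_pos: [0.5815, 0.028, 0.2372]
eef_rot: [-0.0, 0.08, 0.997, 0.0]
force: [-0.0, 0.0, -8.2]
opening: 0.189
grasp_force: 45.0
```

>>> step_arm --motion '[[[0,0,0],0,1],[[0,0,0],0,1],[[0,0,0],0,1],[[0,0,0],0,1],[[0,0,0],0,1],[[0,0,0],0,1]]'

```text
clock: 30.47
eef_pos: [0.5815, 0.0279, 0.2373]
eef_rot: [0.0, 0.08, 0.997, 0.0]
force: [-0.3, -0.2, -7.9]
opening: 0.194
grasp_force: 45.0
```

Run:
```python
from h import *
s=arm.get_state();print({k:np.round(s[k],3) for k in('eef_pos','force','moment','opening','grasp_force','joint_vel')})
a=viewer.snapshot('scene')[90:280,150:340,::-1];cv2.imwrite('pics/s9.png',cv2.resize(a,None,fx=3,fy=3))
```

```text
{'eef_pos': array([0.582, 0.028, 0.237]), 'force': array([-0.293, -0.168, -7.873]), 'moment': array([ 0.011,  0.04 , -0.015]), 'opening': np.float64(0.194), 'grasp_force': np.float64(44.996), 'joint_vel': array([-0.   , -0.001, -0.001,  0.001,  0.001, -0.001])}
```

View pics/s9.png

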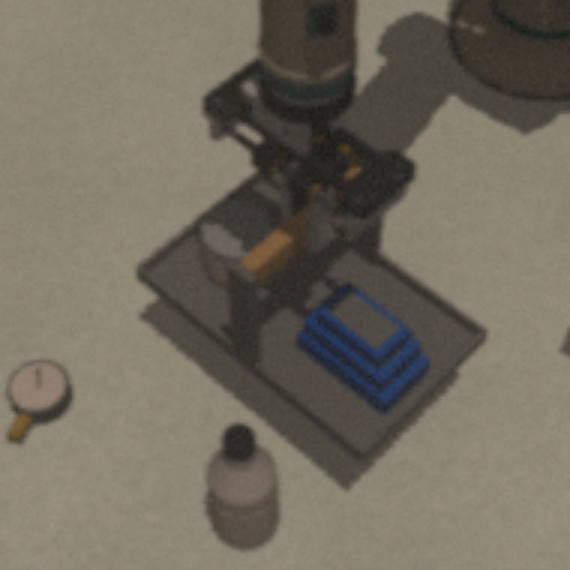

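The carrier hangs level about 10 cm up, with the pile square and the tin upright. I'll hand the job in.

```bash
python3 -c "
from h import *
print(workorder.sign_off())"
```

```text
the job is handed in; nothing more can be done
None
```

The three cases are stacked squarely, and the arm is holding the carrier level and steady about 10 cm up with the pile and tin aboard. I handed the job in at about 30 s; no verdict was returned.

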